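Thread spools on the rack, dark to light

ROBOT

A 6-joint arm with a two-finger parallel gripper is mounted at the origin on a cart in front of the work surface, level with it; the furniture and walls round the work are solid. World frame = base frame: x ahead of the robot, y to its left, z up, the work surface at z = 0. Lengths are in mm, angles in rad, forces in N, time in s.
With the tool pointing down it reaches from about 300 to 1000 mm from the base axis. Payload 5.1 kg.
Tool frame: the origin (TCP) lies at the very end of the fingers, on their centre line; the grasp point (between the pads) lies 19 mm behind it; z points along the fingers, x is the direction in which the jaws open and shut, and the axes are right-handed (so a half turn about z gives the same grasp; the last joint's range is limited). The gripper opens to 95 mm and grips with 3 to 60 N. Pads are 20 mm wide; open, the fingers measure 119 mm over their backs; the gripper's body (75 mm by 180 mm) begins 59 mm behind the grasp point.
Start: joints at [-1.218, 0.124, 1.65, -0, 1.367, -0.083], TCP at [274.356, -589.248, 214.656] pointing down, gripper open.
Joint ranges: [-2.61, 2.61], [-1.02, 2.33], [0.03, 2.71], [-1.35, 4.49], [0.32, 2.68], [-2.91, 2.91]. Speed limits (rad/s): [2.57, 2.57, 3.14, 3.14, 3.14, 3.14].

INTERFACE

Orientations are given as a unit quaternion [x, y, z, w].
In Python, from rig import robot gives the robot as it stands. The module is installed in compiled form; this text tells all that it offers. Calls block until the motion is done:
- robot.movep(position, orientation): joint-space move of the TCP to a pose.
- robot.move_l(position, rotation=None, rate=150, threshold=None): straight line of the TCP; rotation=None keeps the orientation; rate is the mean speed in mm/s. With threshold (N) it stops when the force on the tool has changed by that much, and returns True; else False.
- robot.goto_joints(angles): joint-space move.
- robot.command_gripper(opening, grip_force=None): finger opening in mm; grip_force is the grip in N (None keeps the last); returns when the fingers have stopped.
- robot.hold(seconds).
- robot.solve_ik(position, orientation): joint angles nearest the present ones, or None.
- robot.grab_frame(name): name is "side" or "top" or "wrist"; returns (picture, depth): 420x560x3 uint8, red, green, blue; 420x560 float32, mm along the optical axis (not along the pixel's ray), 0 where there is no reading.
- robot.camera_info(name): a dict with "fx", "fy", "cx", "cy" (pixels), "pose" (4x4, takes a point from camera to world coordinates). Camera axes: x right, y down, z forward; pixel columns grow to the right and rows downward; lengths in mm; the calibration is good to about 2 mm. The wrist camera is an equidistant fisheye: a pixel r from the principal point sees the ray r / f radians off the axis. A picture is of the moment at which its call begins: read the wrist's pose just before it. camera_info takes no time and is no camera call; for the wrist camera it gives the pose at the moment of the call.
A pose or a line that the arm cannot do raises robot.PlanningError and nothing moves.
- robot.finish_job(): hands the job in, once; it reports no verdict.
Readings, each from a call of its own:
- robot.get_t(): time.
- robot.get_q(): joint angles.
- robot.get_qd(): joint speeds.
- robot.get_tau(): joint torques, N m.
- robot.get_tcp_pos(): TCP position.
- robot.get_ee_rot(): TCP orientation.
- robot.get_contact_force(): force on the tool from outside, world axes, zero at the start.
- robot.get_moment(): the same for the moment, N m.
- robot.get_width(): finger opening in mm.
Only numpy, scipy, OpenCV 4.12 (cv2) and the standard library are available. Lean on these libraries where they do the work, as an engineer would, in place of code of your own. Each camera call takes 0.05 s, during which the arm holds its last target.

TASK

First lift the hold-down bar straight up and level out of the two brackets of the wooden thread rack and lay it lengthwise along the middle of the black rubber strip. Then stand the three loose thread spools upright on the rack's cork discs, one centred on each, in order of shade: the darkest next to the green button, the lightest next to the white button. Leave the brown dye bottle that stands among the spools where it is.

Things in the scene. Friction and masses are not known exactly. Their poses are not given: they have to be found in the camera images.
- spool_black: spool of waxed black thread with white end flanges and a disc of the same colour on top, standing upright; 43 mm diameter, 52 mm high, 60 g, rigid; origin at the centre of its underside, z up its axis. The darkest of the three. (Another black spool far away at the back of the bench is not meant.) It is one of the three loose spools that stand on the bare bench between the rack and the vice.
- spool_red: spool of waxed red thread with white end flanges and a disc of the same colour on top, standing upright; 43 mm diameter, 52 mm high, 60 g, rigid; origin at the centre of its underside, z up its axis. The middle shade. It is one of the three loose spools that stand on the bare bench between the rack and the vice.
- spool_sand: spool of waxed sand-coloured (pale beige) thread with white end flanges and a disc of the same colour on top, standing upright; 43 mm diameter, 52 mm high, 60 g, rigid; origin at the centre of its underside, z up its axis. The lightest. It is one of the three loose spools that stand on the bare bench between the rack and the vice.
- bar: loose aluminium bar 250 mm long (y), 16 wide (x), 22 high (z), black rubber grip sleeve round its middle 60 mm long, 20 wide, 23 high; 160 g; origin: centre of underside. At the start it lies in both brackets, underside 35 mm above the bench, along the row and over the cork discs, so no spool can stand there until it is out.
- rack: fixed dark wood board, 70 (x) by 316 mm (y), top 15 mm above the bench; origin: centre of underside. Three cork discs 50 mm across, level with its top, at y = -68, 0, +68 mm, x = 0. At y = -112 and +112 mm an open-topped steel U bracket, 34 (x) by 10 mm (y): slot 22 mm wide in x, slot floor 35 mm, bracket top 60 mm above the bench. A button at each end. Its y is within 0.2 rad of world -x.
- green_button: fixed green domed button, 22 mm across, 8 mm high, on one end of the rack, at y = +142 or -142 mm of the rack (the end differs from start to start); origin at the centre of its underside. It marks the dark end of the row.
- white_button: fixed white domed button like the green one, on the other end of the rack; it marks the light end of the row.
- strip: fixed flat black rubber strip on the green cutting mat at the robot's right, 300 mm long (its y), 80 mm wide (x), top 6 mm above the bench; origin at the centre of its underside. The bar's place; the bar may lie either way round on it.
- dye_brown: brown dye bottle with a black cap, 34 mm diameter, 74 mm high, 60 g, loose, standing among the spools; origin at the centre of its underside. A bystander: it stays where it is, upright.
Things that resemble listed ones, but are neither listed nor needed, are in the scene too. Several things look just like the spool_sand: the one meant starts farthest to the robot's right.

How it is judged (in metres and radians):
On the way, in this order (a step that is already met when the one before it is completed fails the run):
1. the bar is lifted straight up, level, clear of both brackets while still over the rack (z of bar in the frame of rack above 0.063 m and angle between bar's own z axis and vertical below 0.2 rad and horizontal distance between bar and rack below 0.05 m), for 0.1 s.
2. the bar lies released on the rubber strip, lengthwise along its middle (x of bar in the frame of strip between -0.025 and 0.025 m and y of bar in the frame of strip between -0.02 and 0.02 m and angle between the y axis of bar and the y axis of strip, either way round below 0.15 rad and height (world z) of bar below 0.011 m and contact force between bar and the fingers below 0.1 N), for 0.2 s.
At the end, for the whole second after the job is handed in: Black, red, sand spools upright (0.1 rad), at rest on the rack in this order from green to white button, each within 12 mm along and across of its disc; bar flat on the strip within 25 mm across, 20 mm along and 0.15 rad of its middle line; brown bottle within 30 mm of its start. All released (((y of green_button in the frame of rack above 0 m and y of spool_black in the frame of rack between 0.056 and 0.08 m and x of spool_black in the frame of rack between -0.012 and 0.012 m and y of spool_red in the frame of rack between -0.012 and 0.012 m and x of spool_red in the frame of rack between -0.012 and 0.012 m and y of spool_sand in the frame of rack between -0.08 and -0.056 m and x of spool_sand in the frame of rack between -0.012 and 0.012 m) or (y of green_button in the frame of rack below 0 m and y of spool_black in the frame of rack between -0.08 and -0.056 m and x of spool_black in the frame of rack between -0.012 and 0.012 m and y of spool_red in the frame of rack between -0.012 and 0.012 m and x of spool_red in the frame of rack between -0.012 and 0.012 m and y of spool_sand in the frame of rack between 0.056 and 0.08 m and x of spool_sand in the frame of rack between -0.012 and 0.012 m)) and z of spool_black in the frame of rack between 0.011 and 0.019 m and angle between each of spool_black, spool_red, spool_sand, dye_brown's own z axis and vertical below 0.1 rad and linear speed of each of spool_black, spool_red, spool_sand, bar below 0.02 m/s and angular speed of each of spool_black, spool_red, spool_sand below 0.2 rad/s and z of spool_red in the frame of rack between 0.011 and 0.019 m and z of spool_sand in the frame of rack between 0.011 and 0.019 m and x of bar in the frame of strip between -0.025 and 0.025 m and y of bar in the frame of strip between -0.02 and 0.02 m and angle between the y axis of bar and the y axis of strip, either way round below 0.15 rad and height (world z) of bar below 0.011 m and distance of dye_brown from where it was at the start of the episode below 0.03 m); the robot touches nothing.
It fails at once if the brown dye bottle is knocked over or shifted by more than 30 mm (angle between dye_brown's own z axis and vertical above 0.5 rad or distance of dye_brown from where it was at the start of the episode above 0.03 m).
It also fails if it takes over 88 s, if anything falls off the work surface, if the arm or the gripper's body presses on something with over 40 N, if the wrist force passes 120 N, or if a joint passes its speed limit or range.

## Working session

There is one attempt and no reset: what is moved stays moved. The work goes in short steps, each a Python script; the robot and the scene stay as the last script left them, time stands still between calls to the robot, and variables do not carry over. Pictures are saved under pics/ and viewed, and the job is handed in when it is done.

```bash
mkdir -p pics; ls
python3 - <<'E'
from rig import robot
import cv2,numpy as np
for n in ["top","side","wrist"]:
    i=robot.camera_info(n); print(n,{k:(np.round(v,3).tolist()) for k,v in i.items()})
    p,d=robot.grab_frame(n); cv2.imwrite(f"pics/{n}0.png",p[:,:,::-1]); np.save(f"pics/{n}0.npy",d)
print(robot.get_t(),robot.get_ee_rot(),robot.get_width())
E
```

```text
pics
top {'fx': 472.541, 'fy': 472.541, 'cx': 280.774, 'cy': 212.575, 'pose': [[-0.002, -0.985, 0.175, 337.091], [-1.0, 0.002, -0.001, -107.517], [0.0, -0.175, -0.985, 1186.952], [0.0, 0.0, 0.0, 1.0]]}
side {'fx': 391.629, 'fy': 391.629, 'cx': 279.855, 'cy': 211.481, 'pose': [[-0.307, 0.846, -0.435, 994.841], [0.952, 0.275, -0.136, 35.521], [0.005, -0.456, -0.89, 996.235], [0.0, 0.0, 0.0, 1.0]]}
wrist {'fx': 325.192, 'fy': 325.192, 'cx': 277.92, 'cy': 210.886, 'pose': [[0.422, -0.869, -0.257, 346.951], [-0.906, -0.406, -0.117, -554.244], [-0.002, 0.282, -0.959, 384.004], [0.0, 0.0, 0.0, 1.0]]}
0.15 [ 8.43231570e-01 -5.37549862e-01 -6.55009993e-04 -4.85212713e-04] 94.89654696683218
```

View pics/top0.png

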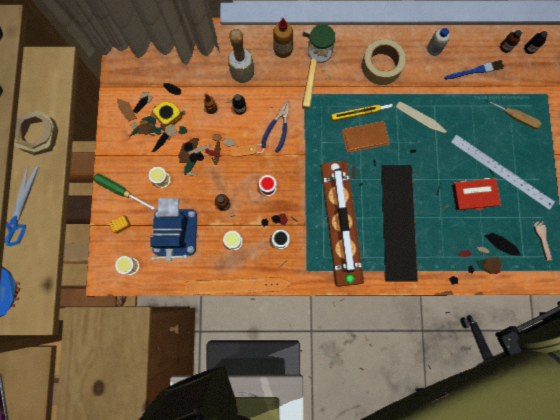

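View pics/side0.png

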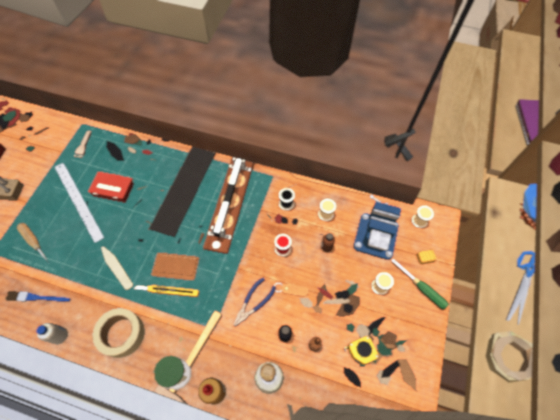

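View pics/wrist0.png

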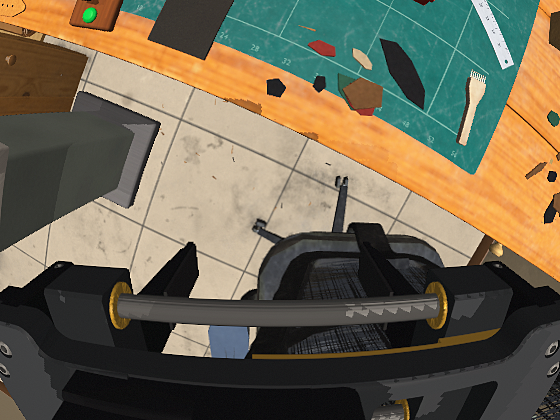

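The top view shows the rack from its green button at (350,279) to the far end at about (335,170), with the bar on top. The strip is at (399,222) and the brown bottle at (222,202). The black spool is at (281,240) and the red one at (268,185). There are three sand candidates: (232,240), (158,177) and (126,265). Image right is -y, the robot's right, so (232,240) is the one meant, and it also stands between the rack and the vice. I'll confirm that in an enlarged crop and measure it.

```bash
cat > h.py <<'E'
import numpy as np,cv2
def ray(info,u,v):
    P=np.array(info["pose"]); r=np.stack([(np.asarray(u,float)-info["cx"])/info["fx"],(np.asarray(v,float)-info["cy"])/info["fy"],np.ones(np.shape(u))],-1)
    return P,r
def at_z(info,u,v,z):
    P,r=ray(info,u,v); w=r@P[:3,:3].T; s=(z-P[2,3])/w[...,2]; return P[:3,3]+s[...,None]*w
def cloud(info,d):
    v,u=np.mgrid[:d.shape[0],:d.shape[1]]; P,r=ray(info,u,v)
    return (r*d[...,None])@P[:3,:3].T+P[:3,3]
E
python3 - <<'E'
from rig import robot
from h import *
i=robot.camera_info("top"); p=cv2.imread("pics/top0.png"); d=np.load("pics/top0.npy"); C=cloud(i,d)
for n,u,v in [("sand",232,240),("sand2",158,177),("sand3",126,265),("black",281,240),("red",268,185),("brown",222,202),("green",350,279),("white",335,168),("bar",344,218),("strip",399,222),("mat",375,222),("bench",250,220)]:
    print(n,C[v,u].round(1), np.median(C[v-1:v+2,u-1:u+2].reshape(-1,3),0).round(1))
cv2.imwrite("pics/cr.png",cv2.resize(p[150:295,200:425],None,fx=3.5,fy=3.5,interpolation=cv2.INTER_CUBIC))
E
```

```text
sand [472.3   9.9  51.2] [472.3   9.9  51.8]
sand2 [629.7 195.6  50.5] [629.7 195.5  50.5]
sand3 [412.8 262.7  51.1] [412.8 262.7  51.1]
black [ 472.2 -108.5   50. ] [ 472.  -108.5   51.7]
red [608.8 -76.8  50. ] [608.8 -76.8  51.4]
brown [563.   34.   66.1] [563.   34.   66.1]
green [ 379.3 -277.    21. ] [ 379.4 -276.5   21.9]
white [ 337.1 -107.5 1187. ] [ 659.  -244.2   24. ]
bar [ 524.3 -261.2   58.4] [ 524.3 -261.5   57.2]
strip [ 522.5 -407.3    5.7] [ 522.8 -407.3    5.4]
mat [ 522.5 -346.4    6.2] [ 522.6 -347.4    1.6]
bench [529.7 -29.7  -1.5] [530.2 -29.7  -0.9]
```

View pics/cr.png

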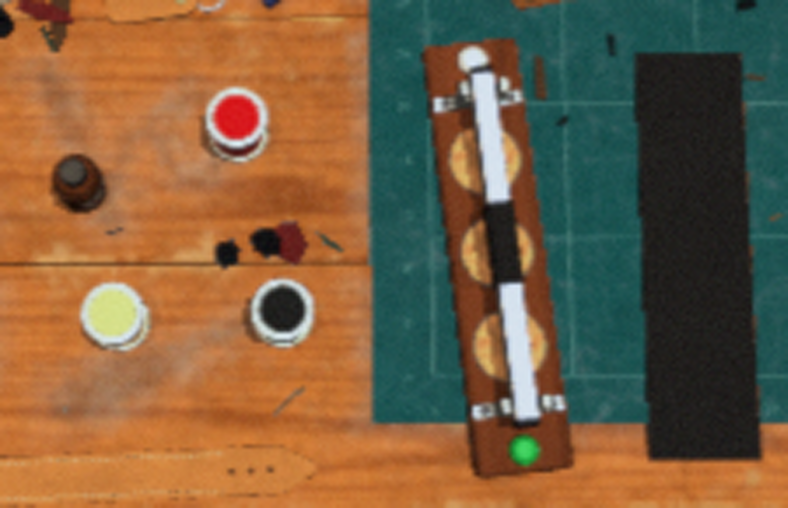

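The crop confirms the layout: sand (113,313), black (282,310), red (237,120) and brown cap (78,180). The bar lies in both brackets, green near and white far. Next I'll measure precisely with both cameras.

```bash
cat > meas.py <<'E'
from h import *
def spool(info,img,d,xy,r=35,zr=(44,58)):
    C=cloud(info,d); m=(d>0)&(np.hypot(C[...,0]-xy[0],C[...,1]-xy[1])<r)&(C[...,2]>zr[0])&(C[...,2]<zr[1])
    v,u=np.nonzero(m); q=at_z(info,u,v,zr[2] if len(zr)>2 else 52)[:,:2].astype(np.float32)
    c,R=cv2.minEnclosingCircle(q); return q.mean(0).round(1),np.round(c,1),round(R,1),len(q)
E
python3 - <<'E'
from rig import robot
from meas import *
for cam in ["top","side"]:
    i=robot.camera_info(cam); p=cv2.imread(f"pics/{cam}0.png"); d=np.load(f"pics/{cam}0.npy"); C=cloud(i,d)
    print(cam)
    for n,xy in [("sand",(472,10)),("black",(472,-108)),("red",(609,-77))]: print(n,*spool(i,p,d,xy))
    print("brown",*spool(i,p,d,(563,34),30,(60,82,74)))
    near=lambda x0,x1,y0,y1:(C[...,0]>x0)&(C[...,0]<x1)&(C[...,1]>y0)&(C[...,1]<y1)&(d>0)
    def rect(m,z,nm):
        v,u=np.nonzero(m); q=at_z(i,u,v,z)[:,:2].astype(np.float32)
        (c,s,a)=cv2.minAreaRect(q); print(nm,np.round(c,1),np.round(s,1),round(a,2),len(q))
        vv=np.linalg.svd(q-q.mean(0),full_matrices=False)[2][0]; print("  mean",q.mean(0).round(1),"pca",(vv*np.sign(vv[0])).round(4))
    hsv=cv2.cvtColor(p,cv2.COLOR_BGR2HSV)
    # strip
    m=near(350,690,-480,-330)&(hsv[...,2]<70)&(abs(C[...,2]-6)<5)
    n_,l,st,_=cv2.connectedComponentsWithStats(m.astype(np.uint8)); k=1+st[1:,4].argmax(); rect(l==k,6,"strip")
    m=near(350,720,-330,-190)&(C[...,2]>51)&(C[...,2]<70); n_,l,st,_=cv2.connectedComponentsWithStats(m.astype(np.uint8)); k=1+st[1:,4].argmax(); rect(l==k,57,"bar(+brackets)")
    m=near(350,720,-330,-190)&(C[...,2]>9)&(C[...,2]<70); n_,l,st,_=cv2.connectedComponentsWithStats(m.astype(np.uint8)); k=1+st[1:,4].argmax(); rect(l==k,15,"rack")
    m=near(350,720,-330,-190)&(hsv[...,0]>50)&(hsv[...,0]<70)&(hsv[...,1]>150)&(hsv[...,2]>110); v,u=np.nonzero(m);print("green",at_z(i,u,v,20).mean(0).round(1),len(u), C[m].mean(0).round(1))
    m=near(600,720,-330,-190)&(hsv[...,1]<60)&(hsv[...,2]>150)&(C[...,2]<30)&(C[...,2]>12); v,u=np.nonzero(m);print("white",at_z(i,u,v,20).mean(0).round(1),len(u), np.median(C[m],0).round(1))
    m=near(400,640,-330,-190)&(hsv[...,0]>8)&(hsv[...,0]<25)&(hsv[...,2]>150)&(C[...,2]<25); n_,l,st,cc=cv2.connectedComponentsWithStats(m.astype(np.uint8));
    for k in range(1,n_):
        if st[k,4]>25: print("cork",at_z(i,*cc[k],15).round(1),st[k,4])
E
```

```text
top
sand [474.6  11.1] [474.7  11. ] 21.4 243
black [ 476.8 -106.1] [ 476.9 -106.1] 20.9 241
red [612.9 -74.1] [613. -74.] 21.5 234
brown [568.9  36.7] [569.1  35.6] 10.7 57
strip [ 524.3 -408.1] [ 92.7 297.1] 87.73 3523
  mean [ 521.1 -405.5] pca [ 1.     -0.0035]
bar(+brackets) [ 522.  -259.5] [253.2  32.1] 6.18 766
  mean [ 519.4 -259.8] pca [0.9939 0.1102]
rack [ 522.7 -258.4] [315.7  72.2] 6.06 3394
  mean [ 518.8 -260. ] pca [0.9942 0.108 ]
green [ 380.9 -275.9   20. ] 52 [ 380.9 -275.9   20.1]
white [ 649.9 -248.4   20. ] 72 [ 659.1 -247.    18.5]
cork [ 588.3 -237.6   15. ] 81
cork [ 592.3 -272.4   15. ] 55
cork [ 519.7 -244.    15. ] 65
cork [ 525.4 -281.    15. ] 36
cork [ 453.  -251.8   15. ] 81
cork [ 457.6 -286.6   15. ] 58
side
sand [476.3   8.5] [476.3   8.5] 21.7 173
black [ 478.5 -108.6] [ 478.3 -108.8] 21.7 170
red [614.7 -76.2] [614.7 -76.3] 21.6 201
brown [575.1  35.6] [575.2  35.3] 11.9 57
strip [ 526.3 -406.4] [ 74.5 294. ] 89.99 2140
  mean [ 535.1 -406.4] pca [ 1.    -0.001]
bar(+brackets) [ 531.3 -262.2] [244.5  34.8] 6.67 538
  mean [ 537.7 -260.5] pca [0.9942 0.1076]
rack [ 531.9 -260.7] [302.   70.4] 6.12 2283
  mean [ 541.7 -259.9] pca [0.994  0.1097]
green [nan nan nan] 0 [nan nan nan]
white [ 651.1 -249.3   20. ] 89 [ 657.4 -247.2   18.9]
cork [ 526.8 -287.7   15. ] 247
cork [ 529.9 -242.7   15. ] 577<stdin>:19: RuntimeWarning: Mean of empty slice.
  ret = um.true_divide(
```

The two cameras agree to about 2–3 mm. The rack centre is about (522,-260) with its axis at 0.108 rad to world x. The strip centre is about (525,-407) with a yaw near 0. Now I'll grip the bar high, so that the fingertips clear the strip later.

```bash
cat >> h.py <<'E'
def down(t): return [float(np.cos(t/2)),float(np.sin(t/2)),0.,0.]
TR=0.108-np.pi/2; RC=np.array([522.2,-260.0]); A=np.array([np.cos(.108),np.sin(.108)]); SC=np.array([525,-407.])
E
python3 - <<'E'
from rig import robot
from h import *
q=down(TR)
robot.command_gripper(60,30)
robot.movep([*RC,130],q)
print(robot.get_t())
robot.move_l([*RC,40],rate=120)
print("pre",robot.get_contact_force().round(1) if hasattr(robot.get_contact_force(),'round') else robot.get_contact_force())
robot.command_gripper(0,30)
print("w",robot.get_width(),robot.get_contact_force(),robot.get_t(),robot.get_tcp_pos())
p,d=robot.grab_frame("side"); cv2.imwrite("pics/side1.png",p[:,:,::-1])
E
```

```text
2.4833
pre [-0.9  0.1  0.2]
w 19.810236030684262 [0.5225246  0.63798629 1.11508743] 4.1083 [ 522.26995055 -260.10108654   40.10443095]
```

Width 19.8 mm matches the sleeve (20 mm), so it is gripped. Lifting.

Run:
```python
from rig import robot
from h import *
robot.move_l([*RC,110],rate=80)
robot.hold(0.2)
print("w",robot.get_width(),robot.get_contact_force(),robot.get_moment(),robot.get_t())
for n in ["top","side"]:
    p,d=robot.grab_frame(n); cv2.imwrite(f"pics/{n}2.png",p[:,:,::-1]); np.save(f"pics/{n}2.npy",d)
a=cv2.imread("pics/top2.png")[130:300,240:440]; b=cv2.imread("pics/side2.png")[120:290,120:320]
cv2.imwrite("pics/c2.png",cv2.resize(np.hstack([a,b]),None,fx=2,fy=2,interpolation=cv2.INTER_CUBIC))
```

```text
w 20.069207113268618 [ 0.96368081 -0.81050178 -0.97429771] [ 0.02899338  0.02064014 -0.01256616] 5.3833
```

View pics/c2.png

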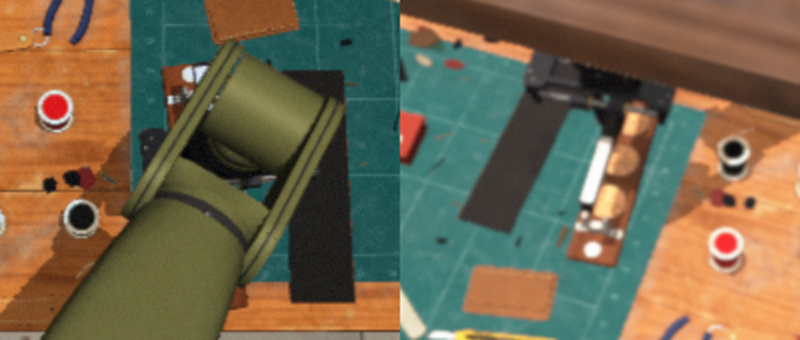

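The side crop (right half) shows the bar's far half raised clear of the bracket (600,220), level in the gripper. All three cork discs are now uncovered. Carrying it to the strip.

Run:
```python
from rig import robot
from h import *
q=down(-np.pi/2)
robot.movep([*SC,80],q)
robot.move_l([*SC,22],rate=100)
r=robot.move_l([*SC,9],rate=25,threshold=3)
print(r,robot.get_tcp_pos(),robot.get_contact_force(),robot.get_t())
robot.command_gripper(60)
robot.hold(0.1)
robot.move_l([*SC,100],rate=150)
# clear view: go above black spool at height
robot.movep([477.5,-107,110],down(TR))
print(robot.get_t())
for n in ["top","side"]:
    p,d=robot.grab_frame(n); cv2.imwrite(f"pics/{n}3.png",p[:,:,::-1]); np.save(f"pics/{n}3.npy",d)
a=cv2.imread("pics/top3.png")[130:300,240:440]; b=cv2.imread("pics/side3.png")[120:290,120:320]
cv2.imwrite("pics/c3.png",cv2.resize(np.hstack([a,b]),None,fx=2,fy=2,interpolation=cv2.INTER_CUBIC))
```

```text
True [ 525.15901492 -407.26501688   11.01011528] [-0.04165343  0.26077299  4.83800896] 7.3333
10.2
```

View pics/c3.png

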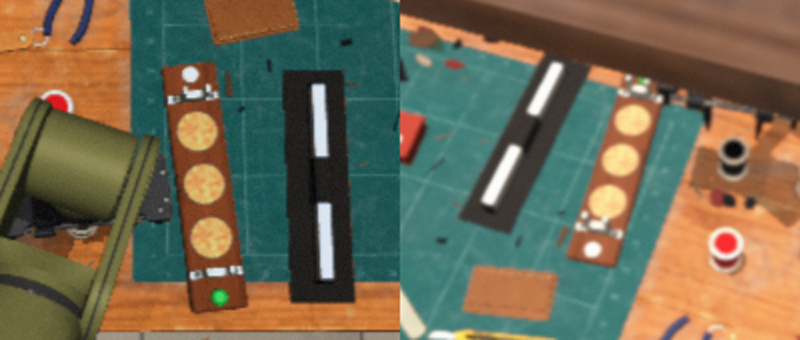

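The bar lies centred along the strip: left half ends at (318,85) and (327,278), and the strip runs from (312,70) to (322,300). Next I'll measure the uncovered corks and the bar on the strip.

Run:
```python
from rig import robot
from meas import *
for cam in ["top","side"]:
    i=robot.camera_info(cam); p=cv2.imread(f"pics/{cam}3.png"); d=np.load(f"pics/{cam}3.npy"); C=cloud(i,d); hsv=cv2.cvtColor(p,cv2.COLOR_BGR2HSV)
    m=(C[...,0]>400)&(C[...,0]<640)&(C[...,1]>-310)&(C[...,1]<-205)&(hsv[...,0]>8)&(hsv[...,0]<25)&(hsv[...,2]>150)&(C[...,2]<25)
    n,l,st,cc=cv2.connectedComponentsWithStats(m.astype(np.uint8))
    for k in range(1,n):
        if st[k,4]>100: print(cam,"cork",at_z(i,*cc[k],15).round(1),st[k,4])
    m=(C[...,0]>370)&(C[...,0]<700)&(C[...,1]>-460)&(C[...,1]<-350)&(hsv[...,2]>150)&(C[...,2]>18)&(C[...,2]<40)
    v,u=np.nonzero(m); print("bar",[np.round(x,1) for x in cv2.minAreaRect(at_z(i,u,v,28)[:,:2].astype(np.float32))])
    m=(C[...,0]>350)&(C[...,0]<700)&(C[...,1]>-480)&(C[...,1]<-340)&(hsv[...,2]<70)&(C[...,2]<12)
    m=cv2.morphologyEx(m.astype(np.uint8),cv2.MORPH_OPEN,np.ones((5,5),np.uint8))
    v,u=np.nonzero(m); print("strip",[np.round(x,1) for x in cv2.minAreaRect(at_z(i,u,v,6)[:,:2].astype(np.float32))])
```

```text
top cork [ 590.5 -253.5   15. ] 314
top cork [ 523.2 -260.8   15. ] 320
top cork [ 455.2 -268.2   15. ] 333
bar [array([ 526.2, -406.3]), array([ 14.9, 241.7]), np.float64(90.0)]
strip [array([ 524.3, -405.1]), array([ 79.9, 294.5]), np.float64(89.8)]
side cork [ 526.6 -261.5   15. ] 1418
bar [array([ 525.8, -407.2]), array([247.5,  18.6]), np.float64(0.2)]
strip [array([ 527.2, -405.4]), array([ 72.8, 291.8]), np.float64(89.4)]
```

The bar is within about 2 mm of the strip's middle, and the cork spacing of 67.7 mm is as expected. Black spool next.

```bash
cat >> h.py <<'E'
C0=np.array([524.3,-261.0])
def pick_place(robot,xy,k,tag):
    q=down(TR); tgt=C0+68*k*A
    robot.command_gripper(70,15)
    robot.movep([*xy,100],q)
    robot.move_l([*xy,10],rate=150)
    f0=np.array(robot.get_contact_force())
    robot.command_gripper(0,15)
    print(tag,"w",robot.get_width(),"f",np.array(robot.get_contact_force()).round(1)-f0.round(1))
    robot.move_l([*xy,105],rate=150)
    print("lifted w",robot.get_width())
    robot.movep([*tgt,105],q)
    robot.move_l([*tgt,32],rate=150)
    r=robot.move_l([*tgt,22],rate=25,threshold=2)
    print("touch",r,robot.get_tcp_pos(),robot.get_t())
    robot.command_gripper(66)
    robot.move_l([*tgt,110],rate=200)
E
python3 - <<'E'
from rig import robot
from h import *
pick_place(robot,[477.6,-107.4],-1,"black")
robot.movep([613.8,-75.2,100],down(TR))
p,d=robot.grab_frame("top"); cv2.imwrite("pics/top4.png",p[:,:,::-1]); np.save("pics/top4.npy",d)
cv2.imwrite("pics/c4.png",cv2.resize(p[140:300,190:440,::-1],None,fx=3,fy=3,interpolation=cv2.INTER_CUBIC))
from meas import spool
print(spool(robot.camera_info("top"),p,d,C0-68*A,35,(58,75,67)),C0-68*A,robot.get_t())
E
```

```text
black w 42.472931808500526 f [-1.6 -0.2  1.6]
lifted w 42.867329404557246
touch True [ 457.64211632 -269.02849565   25.03140112] 14.7917
(array([ 456.8, -268.4], dtype=float32), array([ 456.8, -268.2]), 21.4, 258) [ 456.69619068 -268.32973159] 17.0417
```

View pics/c4.png

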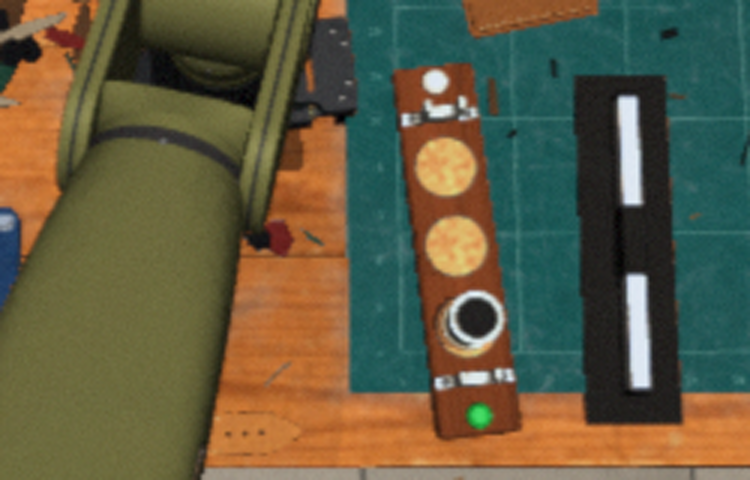

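The black spool stands at (475,320) next to the green button. Its top measures 1.6 mm from its cork centre. Now red, then sand.

Run:
```python
from rig import robot
from h import *
pick_place(robot,[613.8,-75.2],0,"red")
pick_place(robot,[475.5,9.8],1,"sand")
robot.movep([460,0,200],down(TR))
from meas import spool
for cam in ["top","side"]:
    i=robot.camera_info(cam)
    p,d=robot.grab_frame(cam); cv2.imwrite(f"pics/{cam}5.png",p[:,:,::-1])
    if cam=="top": cv2.imwrite("pics/c5.png",cv2.resize(p[140:300,190:440,::-1],None,fx=3,fy=3,interpolation=cv2.INTER_CUBIC))
    for k in (-1,0,1): print(spool(i,p,d,C0+68*k*A,35,(58,75,67)),(C0+68*k*A).round(1))
    print("brown",spool(i,p,d,(569,36),30,(60,82,74)))
print(robot.get_t(),robot.get_contact_force())
```

```text
red w 42.62256399651864 f [-1.   0.4  2.9]
lifted w 42.69130546397695
touch True [ 525.31124464 -261.64675826   25.14610834] 21.5667
sand w 42.51806985965273 f [-0.8  0.7  1.9]
lifted w 43.11906612942716
touch True [ 592.88573797 -254.22326086   25.13726874] 28.4
(array([ 456.8, -268.4], dtype=float32), array([ 456.8, -268.2]), 21.4, 257) [ 456.7 -268.3]
(array([ 524.5, -260.9], dtype=float32), array([ 524.5, -260.8]), 21.5, 251) [ 524.3 -261. ]
(array([ 591.7, -253.5], dtype=float32), array([ 591.9, -253.3]), 21.5, 239) [ 591.9 -253.7]
brown (array([nan, nan], dtype=float32), array([0., 0.]), 0.0, 0)
(array([ 458.9, -270.7], dtype=float32), array([ 458.2, -270.5]), 21.8, 157) [ 456.7 -268.3]
(array([ 526.6, -262.8], dtype=float32), array([ 526.6, -262.8]), 21.6, 170) [ 524.3 -261. ]
(array([ 593.7, -255.5], dtype=float32), array([ 594.2, -255.8]), 22.2, 189) [ 591.9 -253.7]
brown (array([575.7,  35.8], dtype=float32), array([577.1,  34.8]), 13.8, 59)
30.8667 [ 0.58718059 -0.48722727  0.23707057]meas.py:5: RuntimeWarning: Mean of empty slice.
  c,R=cv2.minEnclosingCircle(q); return q.mean(0).round(1),np.round(c,1),round(R,1),len(q)
  ret = um.true_divide(
```

View pics/c5.png

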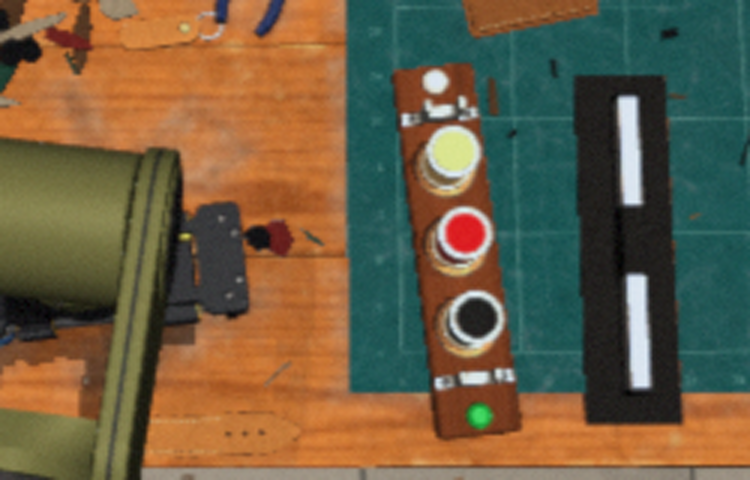

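View pics/side5.png

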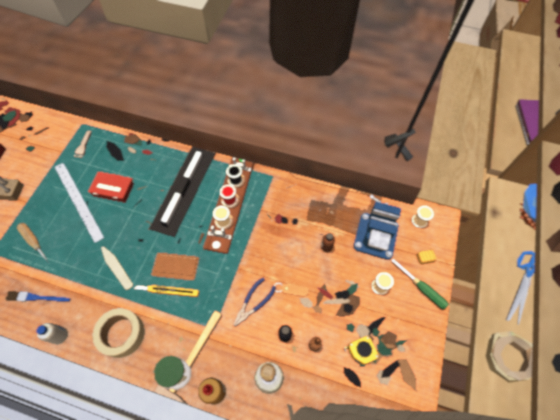

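The top crop shows the spools in order: sand (453,152), red (465,235) and black (475,320), from white to green. The side view shows the bottle upright and unmoved at (328,242). The arm is at 200 mm, touching nothing. Handing in.

Run:
```python
from rig import robot
robot.finish_job(); print(robot.get_t())
```

```text
the job is handed in; nothing more can be done
the job is handed in; nothing more can be done
```

The job is done and was handed in at about 31 s of the 88 s allowed; no verdict is reported.

**What I did:** I lifted the bar straight up and level out of both brackets and laid it along the middle of the rubber strip. Then I stood the black, red and sand spools on the cork discs, running from the green button to the white one. The sand spool I used was the candidate farthest to the robot's right.

**Last checks:**
- **Spools:** all three stand upright, with their tops within about 2 mm of their disc centres in the top camera. The side camera reads all of them about 2 mm off that, which is its usual offset from the top camera.
- **Bar:** measured within about 2 mm of the strip's middle, about 0 rad off its line. That was right after I laid it down, and later pictures show it unmoved.
- **Bottle:** upright at about its starting place. Only the side camera could see it at the end, because the arm hid it from the top camera. Its centroid is within 1 mm of the first side reading.
- **Robot:** the gripper was open and clear of everything at 200 mm height, with no contact force beyond sensor noise.

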